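Find the rattling specimen tin and hold it out over the tray

TASK

One of the three closed specimen tins on the cork mat has a loose find in it; the other two are packed tight. Pick tins up and shake or rock them to and fro lengthways, clear of the mat, to learn which one rattles (the right one must be shaken too), and leave the other two standing upright on the mat, never taking a wrong tin to the tray or disturbing the bottle, dish and brush. Then hold the rattling tin out level, about a hand's width above the middle of the foam-lined tray, and finish while still gripping it there, steady.

Things in the scene. Friction and masses are not known exactly. Their poses are not given: they have to be found in the camera images.
- tin_blue_mid (a point): closed flat metal tin, blue lid, aluminium sides, blank white label; 112 mm long (its x axis), 52 mm wide (y), 46 mm high (z). Point: its centre, half-way up; stands upright. Any one of the three tins holds the loose find, a 0.23 kg metal ball that can roll about 34 mm either way from the middle along the tin's x axis (4 mm across).
- tin_green_mid (a point): closed flat metal tin, green lid, aluminium sides, blank white label; 112 mm long (its x axis), 52 mm wide (y), 46 mm high (z). Point: its centre, half-way up; stands upright. Contents of the other two tins, also 0.23 kg, are packed tight. Each tin weighs 0.34 to 0.44 kg in all, empty tins differing by chance: weight does not tell which one rattles.
- tin_yellow_mid (a point): closed flat metal tin, yellow lid, aluminium sides, blank white label; 112 mm long (its x axis), 52 mm wide (y), 46 mm high (z). Point: its centre, half-way up; stands upright. Tilting a tin lengthways 0.3 rad or more rolls a loose ball to the low end, where it mostly stays once level again: up to 0.07 N m about the middle. Brisk strokes of 80 mm or more along the length also move it to and fro.
- mat: fixed cork mat, 190 mm (its x) by 430 mm (its y), 4 mm thick, under the three tins, which stand in a row along its y axis in any order of colours, about 135 mm apart, lengths along its x axis. Origin: centre of its underside, on the bench.
- tray: fixed low white open tray lined with grey foam, 150 mm (x) by 200 mm (y), rim 26 mm high, foam 13 mm above the bench. Origin: centre of its underside, on the bench. It lies beyond the mat, further from the robot.
- bottle: bystander: amber glass bottle with a black cap, 52 mm across, 110 mm high, standing. Origin: centre of its underside.
- dish: bystander: shallow white ceramic dish, 90 mm across, 20 mm high. Origin: centre of its underside.
- brush: bystander: brush lying on the bench, about 190 mm long along its x axis. Origin: underside, near its middle.
Things that resemble listed ones, but are neither listed nor needed, are in the scene too. There is more than one size of the tray; the job needs the larger.

How it is judged:
By the outcome, as a careful person would: the job done as asked, in the order asked, and still so for the second after the job is handed in, while the arm keeps its last pose, push and grip.
It also fails if it takes over 72 s, if anything falls off the work surface, if the arm or the gripper's body presses on something with over 40 N, if the wrist force passes 120 N, or if a joint passes its speed limit or range.

ROBOT

A 6-joint arm with a two-finger parallel gripper is mounted at the origin on the work surface. World frame = base frame: x ahead of the robot, y to its left, z up, the work surface at z = 0. Lengths are in m, angles in rad, forces in N, time in s.
With the tool pointing down it reaches from about 0.275 to 0.825 m from the base axis. Payload 5.2 kg.
Tool frame: the origin (TCP) lies at the very end of the fingers, on their centre line; the grasp point (between the pads) lies robot.grip_point_offset behind it (robot.grip_point_offset is the distance from the TCP to the grasp point, in m); z points along the fingers, y is the line along which they close (so a half turn about z gives the same grasp; the last joint's range is limited). The gripper opens to 93 mm and grips with 3 to 60 N. Pads are 15 mm wide; open, the fingers measure 128 mm over their backs; the gripper's body (75 mm by 188 mm) begins 65 mm behind the grasp point.
Start: joints at [-1.52, 0.259, 1.535, -0, 1.348, -0.203], TCP at [0.138, -0.532, 0.219] pointing down, gripper open.
Joint ranges: [-3.14, 3.14], [-0.91, 2.08], [0.19, 2.58], [-1.22, 4.36], [0.22, 2.71], [-3.12, 3.12]. Speed limits (rad/s): [2.57, 2.57, 3.14, 3.14, 3.14, 3.14].

INTERFACE

Orientations are given as a unit quaternion [w, x, y, z].
In Python, from workcell import readout, imaging, robot gives the robot as it stands.
- The arm moves only by the tool move_arm, never from a script. Its argument "steps" is a list of rows, each a list of 3 entries, a list of its own where there are three numbers: the turn, a rotation vector about the tool's x, y, z in degrees, then the shift along the tool's x, y, z in cm, then the opening, from 0 (shut) to 1 (fully open). A call has 1 to 20 rows; each row shifts and turns the commanded pose from where the row before left it, along the tool's axes as they then stand; what a row does not reach is not made up. A row lasts 1/12 s, in which the tool goes at most 41.7 mm and 7.16 degrees, less where a joint would pass 70% of its speed; a pose out of reach is approached as far as the arm can. A call is refused whole if a number of a shift passes 4.17 or a number of a turn 7.16, either way. A call with a gripper value outside its range is refused whole. The fingers move at their own pace and stop on an object; "newtons" is the grip in N (left out, the last holds). Time passes only in rows, so rows that do not move let the fingers close. It gives the time, the measured TCP pose, the force, the opening and the grip force at its end, in the units of the state.
- readout.read_state(): the state, without advancing time (a new reading comes with each control period).
- imaging.capture(name): name is "scene" or "top" or "wrist"; returns (picture, depth): 384x512x3 uint8, red, green, blue; 384x512 float32, m along the optical axis (not along the pixel's ray), 0 where there is no reading.
- imaging.camera_params(name): a dict with "mtx" (3x3 intrinsics, pixels), "R" (3x3) and "t" (3): a world point X has camera coordinates R X + t; the wrist camera has in their place "T_tool_cam" (4x4, takes a point from camera to tool coordinates, whose origin is the TCP and whose axes are the flange's). Camera axes: x right, y down, z forward; pixel columns grow to the right and rows downward; lengths in m; the calibration is good to about 2 mm. The wrist camera is an equidistant fisheye: a pixel r from the principal point sees the ray r / f radians off the axis. A picture is of the moment at which its call begins: read the wrist's pose just before it. camera_params takes no time and is no camera call.
- robot.finish_job(): hands the job in; it is judged then, once.
The state is a dict: "clock": time; "joint_positions": joint angles; "qd": joint speeds; "joint_efforts": joint torques, N m; "eef_pos": TCP position; "orientation": TCP orientation; "wrist_force": force on the tool from outside, world axes, zero at the start; "ft_torque": the same for the moment, N m; "grip_width": opening from 0.0 (shut) to 1.0 (fully open); "gripper_force": force on a finger pad.
Only numpy, scipy, OpenCV 4.12 (cv2) and the standard library are available. Lean on these libraries where they do the work, as an engineer would, in place of code of your own. Each camera call takes 0.05 s, during which the arm holds its last target. There are 200 camera calls.

## Working session

There is one attempt and no reset: what is moved stays moved. The work goes in short steps, Python scripts to look and compute and a tool call to move; the robot and the scene stay as the last step left them, time stands still between calls to the robot, and variables do not carry over. Pictures are saved under pics/ and viewed, at most 10 in all, crops included, and the job is handed in when it is done.

Besides the shell and the picture viewer there is one more tool, called after "Emit:" as name([rows], argument=value, ...), one row to a line, values as JSON. move_arm: Moves the arm, as the interface text tells. Its arguments: {"type":"object","properties":{"steps":{"type":"array"},"newtons":{"type":"number"}},"required":["steps"]}

```bash
mkdir -p pics; python3 - <<'E'
from workcell import readout, imaging, robot
import cv2, numpy as np
s=readout.read_state(); print(s); print(robot.grip_point_offset)
for n in ("scene","top"):
    p,d=imaging.capture(n); cv2.imwrite(f"pics/{n}0.png",p[:,:,::-1]); np.save(f"pics/{n}0d.npy",d)
    print(n,imaging.camera_params(n))
print(imaging.camera_params("wrist"))
E
```

```text
{'clock': 0.0, 'joint_positions': array([-1.51980098e+00,  2.59339088e-01,  1.53609987e+00,  1.25658403e-05,
        1.34799974e+00, -2.02789947e-01]), 'qd': array([-0.00103172, -0.0012757 ,  0.00015809, -0.00099764, -0.0014763 ,
       -0.00058222]), 'joint_efforts': array([ 2.58409818e-04, -4.37302279e+01, -2.84002537e+01,  7.15529546e-02,
        4.16648935e-02, -1.60782297e-04]), 'eef_pos': array([ 0.13809191, -0.53180632,  0.21781309]), 'orientation': array([-9.19899292e-04,  9.91959679e-01,  1.26550950e-01,  7.60962745e-05]), 'wrist_force': array([-0.80378876,  0.03941649, -0.45898378]), 'ft_torque': array([-0.02130896,  0.01763325,  0.06212865]), 'gripper_force': 0.0, 'grip_width': 1.0000671491353526}
0.0188
scene {'mtx': array([[386.35560073,   0.        , 263.56788682],
       [  0.        , 386.35560073, 197.84301114],
       [  0.        ,   0.        ,   1.        ]]), 'R': array([[-0.36668217,  0.93027217, -0.01174156],
       [ 0.64568595,  0.24538106, -0.72310289],
       [-0.66980134, -0.2727303 , -0.69064053]]), 't': array([ 0.15083469, -0.32195908,  1.55538475])}
to
[... 184 characters left out ...]
00438, -0.99969006,  0.00660073],
       [-0.9962164 , -0.02447158, -0.08339076],
       [ 0.08352644, -0.00457401, -0.99649506]]), 't': array([0.02238413, 0.55835075, 1.50547615])}
{'mtx': array([[297.31863964,   0.        , 254.80197528],
       [  0.        , 297.31863964, 188.20730827],
       [  0.        ,   0.        ,   1.        ]]), 'T_tool_cam': array([[ 6.35545522e-04, -9.66784086e-01, -2.55593678e-01,
         7.12449660e-02],
       [ 9.99999738e-01,  7.02893643e-04, -1.72152270e-04,
         9.65661138e-04],
       [ 3.46089246e-04, -2.55593501e-01,  9.66784279e-01,
        -1.66313282e-01],
       [ 0.00000000e+00,  0.00000000e+00,  0.00000000e+00,
         1.00000000e+00]])}
```

View pics/top0.png

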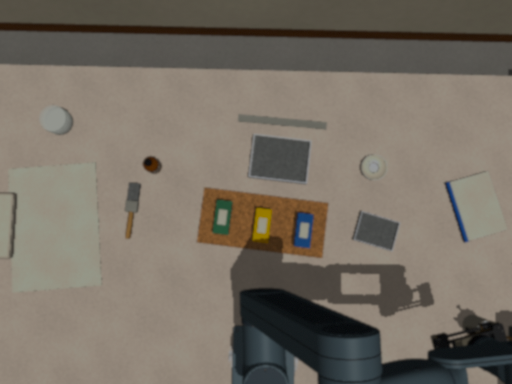

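View pics/scene0.png

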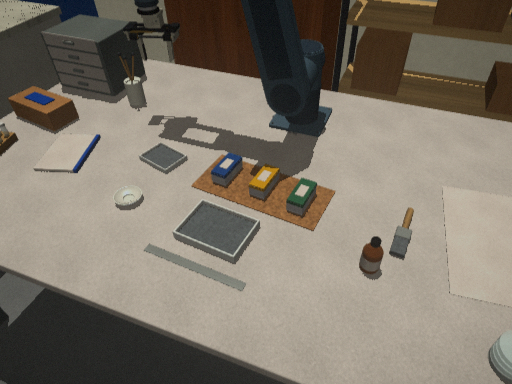

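The top view shows the large tray at about (280,159), with a smaller lookalike tray at (375,229). On the mat are the green tin (222,216), yellow (262,224) and blue (303,229). The dish is at (372,167), with a stack of plates far left at (56,120). The bottle is at (152,164), the brush at (132,208), and a ruler at (282,122). I choose the larger tray beyond the mat, and I'll check it with one enlarged crop.

```bash
cat > h.py <<'E'
import numpy as np, cv2
from workcell import readout, imaging
def ray(n,uv,z):
    c=imaging.camera_params(n); K,R,t=c["mtx"],c["R"],c["t"]
    o=-R.T@t; d=R.T@np.linalg.inv(K)@np.array([*uv,1.]); return o+d*(z-o[2])/d[2]
E
python3 - <<'E'
from h import *
im=cv2.imread("pics/top0.png"); c=im[115:270,190:405]
cv2.imwrite("pics/crop1.png",cv2.resize(c,None,fx=3.7,fy=3.7,interpolation=cv2.INTER_CUBIC))
hsv=cv2.cvtColor(im,cv2.COLOR_BGR2HSV)
for n,(lo,hi) in dict(green=((60,80,30),(95,255,255)),yellow=((20,150,60),(32,255,255)),blue=((100,120,40),(125,255,255))).items():
    m=cv2.inRange(hsv,lo,hi); m[:,:200]=0;m[:,330:]=0;m[:190]=0;m[255:]=0
    m=cv2.morphologyEx(m,cv2.MORPH_CLOSE,np.ones((9,9)))
    k,_,st,_=cv2.connectedComponentsWithStats(m); 
    l=_ if 0 else cv2.connectedComponents(m)[1]; i=1+np.argmax(st[1:,4]); ys,xs=np.where(l==i)
    P=np.array([ray("top",(u,v),.05)[:2] for u,v in zip(xs,ys)],np.float32)
    r=cv2.minAreaRect(P); print(n,len(xs),P.mean(0),r)
for nm,uv in dict(tray=(280,159),m1=(205,188),m2=(328,204),m3=(322,257),m4=(198,242),t1=(252,136),t2=(311,140),t3=(306,183),t4=(249,178)).items(): print(nm,ray("top",uv,.026 if nm[0]=='t' else .004).round(3))
E
```

```text
green 301 [0.45989627 0.14603795] ((0.46068644523620605, 0.14574883878231049), (0.047818392515182495, 0.10727504640817642), 84.20085906982422)
yellow 489 [0.43681344 0.01433708] ((0.4374575614929199, 0.014114396646618843), (0.057523611932992935, 0.11503486335277557), 85.19446563720703)
blue 323 [ 0.42372108 -0.12226803] ((0.4240136444568634, -0.12367655336856842), (0.04968477413058281, 0.10824385285377502), 83.9266128540039)
tray [ 0.661 -0.044  0.026]
m1 [0.558 0.21  0.004]
m2 [ 0.513 -0.213  0.004]
m3 [ 0.333 -0.194  0.004]
m4 [0.373 0.228 0.004]
t1 [0.738 0.053 0.026]
t2 [ 0.729 -0.148  0.026]
t3 [ 0.581 -0.134  0.026]
t4 [0.593 0.06  0.026]
```

View pics/crop1.png

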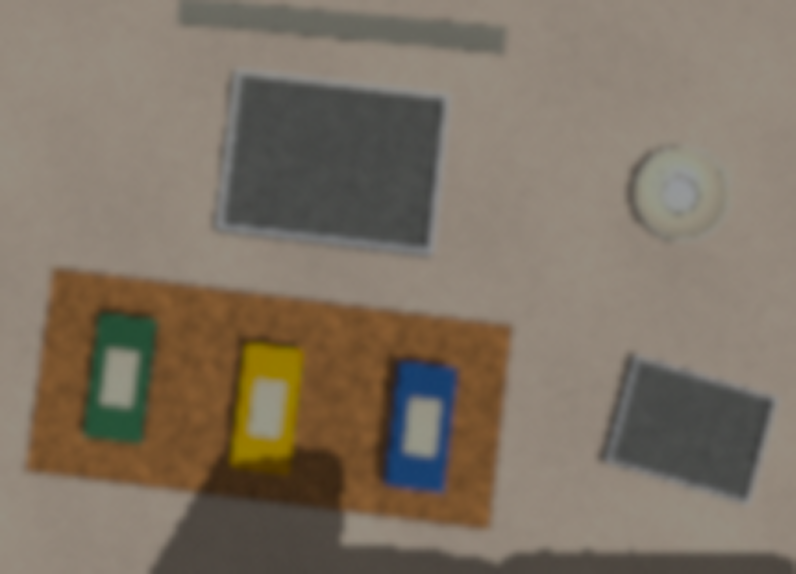

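The crop confirms it: the big tray measures about 151×202 mm with its centre near (0.660,-0.042). The three tins stand on the mat with their lengths at a yaw of about -5.5°. I'll start with blue.

Emit:
move_arm([
  [[0,0,6.7],[0,0,0],1],
  [[0,0,6.7],[0,0,0],1],
  [[0,0,6.6],[0,0,0],1],
  [[0,0,0],[1.75,-3.1,0],1],
  [[0,0,0],[1.75,-3.1,0],1],
  [[0,0,0],[1.75,-3.1,0],1],
  [[0,0,0],[1.75,-3.1,0],1],
  [[0,0,0],[1.75,-3.1,0],1],
  [[0,0,0],[1.75,-3.1,0],1],
  [[0,0,0],[1.75,-3.1,0],1],
  [[0,0,0],[1.75,-3.1,0],1],
  [[0,0,0],[1.75,-3.1,0],1],
  [[0,0,0],[1.75,-3.1,0],1],
  [[0,0,0],[1.75,-3.1,0],1],
  [[0,0,0],[1.75,-3.1,0],1],
  [[0,0,0],[1.75,-3.1,0],1],
  [[0,0,0],[1.75,-3.1,0],1],
  [[0,0,0],[0,0,0],1],
  [[0,0,0],[0,0,0],1],
], newtons=40)

```text
clock: 1.68
eef_pos: [0.4236, -0.122, 0.2183]
orientation: [-0.0, 0.999, -0.045, -0.0]
wrist_force: [-0.0, -0.3, 0.1]
grip_width: 0.999
gripper_force: 0.0
```

```bash
cat >> h.py <<'E'
from scipy.spatial.transform import Rotation as Ro
def tool():
    s=readout.read_state(); q=s["orientation"]; return s,Ro.from_quat([*q[1:],q[0]]).as_matrix(),s["eef_pos"]
def wray(uv,z,R,p):
    c=imaging.camera_params("wrist"); K=c["mtx"];T=c["T_tool_cam"]
    a=np.array([uv[0]-K[0,2],uv[1]-K[1,2]])/K[0,0]; th=np.linalg.norm(a); d=np.array([*(a/th*np.sin(th)),np.cos(th)])
    o=p+R@T[:3,3]; d=R@T[:3,:3]@d; return o+d*(z-o[2])/d[2]
COL=dict(green=((55,80,20),(95,255,255)),yellow=((18,130,40),(34,255,255)),blue=((100,100,30),(125,255,255)))
def find():
    s,R,p=tool(); im,d=imaging.capture("wrist"); im=im[:,:,::-1].copy(); hsv=cv2.cvtColor(im,cv2.COLOR_BGR2HSV)
    print("tcp",p.round(4),"yaw",np.degrees(np.arctan2(R[1,0],R[0,0])).round(2),"z",R[:,2].round(3))
    for n,(lo,hi) in COL.items():
        m=cv2.morphologyEx(cv2.inRange(hsv,lo,hi),cv2.MORPH_CLOSE,np.ones((25,25)))
        k,l,st,_=cv2.connectedComponentsWithStats(m)
        if k<2: continue
        i=1+np.argmax(st[1:,4]); ys,xs=np.where(l==i)
        P=np.array([wray((u,v),.05,R,p)[:2] for u,v in zip(xs,ys)],np.float32)
        r=cv2.minAreaRect(P); e=(R.T@np.array([r[0][0]-p[0],r[0][1]-p[1],0]))*100
        print(n,len(xs),np.round(r[0],4),np.round(r[1],3),round(r[2],1),"tool cm",e.round(2))
    return im
E
python3 - <<'E'
from h import *
cv2.imwrite("pics/w1.png",find())
E
```

```text
tcp [ 0.4236 -0.122   0.2183] yaw -5.19 z [-0.001  0.    -1.   ]
green 2470 [0.4638 0.1403] [0.058 0.11 ] 84.0 tool cm [ 1.630e+00 -2.649e+01  1.000e-02]Traceback (most recent call last):
  File "<stdin>", line 2, in <module>
  File "h.py", line 22, in find
    P=np.array([wray((u,v),.05,R,p)[:2] for u,v in zip(xs,ys)],np.float32)
                ~~~~^^^^^^^^^^^^^^^
  File "h.py", line 10, in wray
    c=imaging.camera_params("wrist"); K=c["mtx"];T=c["T_tool_cam"]
ValueError: time passes only in moves, steps and waits
```

Too many parameter calls were made in that script, so I'll cache the result.

```bash
sed -i 's/^def wray/import functools\n@functools.cache\ndef cp(n): return imaging.camera_params(n)\ndef wray/; s/c=imaging.camera_params("wrist"); K/c=cp("wrist"); K/' h.py
python3 - <<'E'
from h import *
cv2.imwrite("pics/w1.png",find())
E
```

```text
tcp [ 0.4231 -0.1232  0.2183] yaw -5.32 z [-0.001 -0.    -1.   ]
green 2463 [0.4638 0.1403] [0.057 0.11 ] 84.1 tool cm [ 1.610e+00 -2.661e+01 -1.000e-02]
yellow 5281 [ 0.2266 -0.3117] [0.485 0.15 ] 84.7 tool cm [-1.782e+01  2.060e+01  2.000e-02]
blue 3046 [ 0.4267 -0.1255] [0.051 0.111] 83.9 tool cm [ 0.39  0.2  -0.  ]
```

View pics/w1.png

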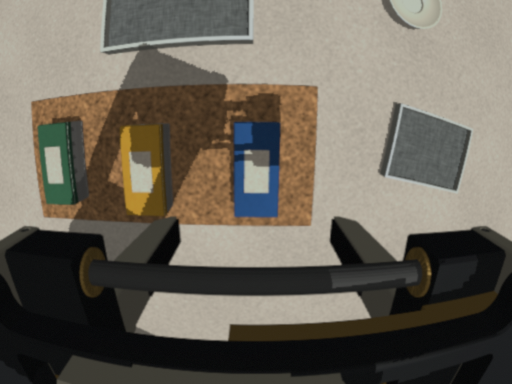

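The wrist view shows the blue tin at about (256,170), with yellow at (143,170) and green at (58,163). The TCP is within 4 mm of blue, so I'll correct, descend and grip.

Emit:
move_arm([
  [[0,0,0.7],[0.4,0.2,3.4],1],
  [[0,0,0],[0,0,3.4],1],
  [[0,0,0],[0,0,3.4],1],
  [[0,0,0],[0,0,3.4],1],
  [[0,0,0],[0,0,3.4],1],
  [[0,0,0],[0,0,1.5],1],
  [[0,0,0],[0,0,1.5],1],
  [[0,0,0],[0,0,0.6],1],
  [[0,0,0],[0,0,0],1],
  [[0,0,0],[0,0,0],0.4],
  [[0,0,0],[0,0,0],0.4],
  [[0,0,0],[0,0,0],0.4],
  [[0,0,0],[0,0,0],0.4],
  [[0,0,0],[0,0,0],0.4],
  [[0,0,0],[0,0,0],0.4],
  [[0,0,0],[0,0,0],0.4],
], newtons=45)

```text
clock: 3.12
eef_pos: [0.4273, -0.1259, 0.013]
orientation: [0.0, 0.999, -0.054, 0.0]
wrist_force: [-0.1, -0.5, 1.2]
grip_width: 0.558
gripper_force: 45.0
```

Emit:
move_arm([
  [[0,0,0],[0,0,-1.0],0.4],
  [[0,0,0],[0,0,-2.0],0.4],
  [[0,0,0],[0,0,-3.0],0.4],
  [[0,0,0],[0,0,-3.0],0.4],
  [[0,0,0],[0,0,-3.0],0.4],
  [[0,0,0],[0,0,-2.0],0.4],
  [[0,5.0,0],[0,0,0],0.4],
  [[0,6.0,0],[0,0,0],0.4],
  [[0,6.0,0],[0,0,0],0.4],
  [[0,6.0,0],[0,0,0],0.4],
  [[0,5.0,0],[0,0,0],0.4],
  [[0,0,0],[0,0,0],0.4],
  [[0,0,0],[0,0,0],0.4],
  [[0,0,0],[0,0,0],0.4],
  [[0,0,0],[0,0,0],0.4],
  [[0,0,0],[0,0,0],0.4],
  [[0,0,0],[0,0,0],0.4],
])

```text
clock: 4.53
eef_pos: [0.4279, -0.1262, 0.153]
orientation: [0.013, 0.969, -0.051, 0.241]
wrist_force: [-0.3, -0.5, -3.8]
grip_width: 0.558
gripper_force: 45.0
```

Emit:
move_arm([
  [[0,-5.0,0],[0,0,0],0.4],
  [[0,-6.0,0],[0,0,0],0.4],
  [[0,-6.0,0],[0,0,0],0.4],
  [[0,-6.0,0],[0,0,0],0.4],
  [[0,-5.0,0],[0,0,0],0.4],
  [[0,0,0],[0,0,0],0.4],
  [[0,0,0],[0,0,0],0.4],
  [[0,0,0],[0,0,0],0.4],
  [[0,0,0],[0,0,0],0.4],
])

```text
clock: 5.28
eef_pos: [0.4261, -0.1255, 0.1523]
orientation: [-0.0, 0.999, -0.054, 0.0]
wrist_force: [0.2, 0.0, -4.5]
grip_width: 0.555
gripper_force: 45.0
```

```bash
cat >> h.py <<'E'
def tq():
    s,R,p=tool(); print(s["clock"],"p",p.round(4),"F",s["wrist_force"].round(2),"T tool",(R.T@s["ft_torque"]).round(3),"z",R[:,2].round(3),s["grip_width"],"q",s["joint_positions"].round(2))
E
python3 -c "
from h import *
tq()"
```

```text
5.2833 p [ 0.4261 -0.1255  0.1523] F [ 0.17  0.01 -4.5 ] T tool [ 0.068  0.021 -0.017] z [ 0.001  0.001 -1.   ] 0.5547867910659371 q [-0.54  0.13  1.87  0.    1.14  1.14]
```

Emit:
move_arm([
  [[0,-5.0,0],[0,0,0],0.4],
  [[0,-6.0,0],[0,0,0],0.4],
  [[0,-6.0,0],[0,0,0],0.4],
  [[0,-6.0,0],[0,0,0],0.4],
  [[0,-5.0,0],[0,0,0],0.4],
  [[0,0,0],[0,0,0],0.4],
  [[0,0,0],[0,0,0],0.4],
  [[0,0,0],[0,0,0],0.4],
  [[0,0,0],[0,0,0],0.4],
  [[0,0,0],[0,0,0],0.4],
  [[0,0,0],[0,0,0],0.4],
  [[0,5.0,0],[0,0,0],0.4],
  [[0,6.0,0],[0,0,0],0.4],
  [[0,6.0,0],[0,0,0],0.4],
  [[0,6.0,0],[0,0,0],0.4],
  [[0,5.0,0],[0,0,0],0.4],
  [[0,0,0],[0,0,0],0.4],
  [[0,0,0],[0,0,0],0.4],
  [[0,0,0],[0,0,0],0.4],
  [[0,0,0],[0,0,0],0.4],
])

```text
clock: 6.95
eef_pos: [0.428, -0.1265, 0.1529]
orientation: [0.0, 0.999, -0.054, -0.0]
wrist_force: [-0.5, 0.5, -4.4]
grip_width: 0.556
gripper_force: 45.0
```

```bash
python3 -c "
from h import *
tq()"
```

```text
6.95 p [ 0.428  -0.1265  0.1529] F [-0.46  0.54 -4.38] T tool [ 0.082  0.006 -0.   ] z [-0.001 -0.    -1.   ] 0.5564565816469921 q [-0.54  0.13  1.87 -0.    1.14  1.14]
```

Blue shows no torque change after either tilt (0.015 N m against about 0.14 expected), so it is packed tight. I'll put it back and go to yellow.

Emit:
move_arm([
  [[0,0,0],[0,0,3.0],0.4],
  [[0,0,0],[0,0,3.5],0.4],
  [[0,0,0],[0,0,3.5],0.4],
  [[0,0,0],[0,0,2.0],0.4],
  [[0,0,0],[0,0,1.0],0.4],
  [[0,0,0],[0,0,0.6],0.4],
  [[0,0,0],[0,0,0.4],0.4],
  [[0,0,0],[0,0,0],0.4],
  [[0,0,0],[0,0,0],0.4],
  [[0,0,0],[0,0,0],1],
  [[0,0,0],[0,0,0],1],
  [[0,0,0],[0,0,0],1],
  [[0,0,0],[0,0,0],1],
  [[0,0,0],[0,0,0],1],
])

```text
clock: 8.12
eef_pos: [0.4273, -0.1262, 0.0129]
orientation: [0.0, 0.999, -0.054, 0.0]
wrist_force: [0.0, -0.4, 0.9]
grip_width: 0.861
gripper_force: 0.0
```

Emit:
move_arm([
  [[0,0,0],[0,0,-1.0],1],
  [[0,0,0],[0,0,-3.0],1],
  [[0,0,0],[0,0,-4.0],1],
  [[0,0,0],[0,0,-4.0],1],
  [[0,0,0],[0,0,-4.0],1],
  [[0,0,0],[0,-3.4,0],1],
  [[0,0,0],[0,-3.4,0],1],
  [[0,0,0],[0,-3.4,0],1],
  [[0,0,0],[0,-3.4,0],1],
  [[0,0,0],[0,0,0],1],
  [[0,0,0],[0,0,0],1],
])

```text
clock: 9.03
eef_pos: [0.4415, 0.0106, 0.1728]
orientation: [0.0, 0.999, -0.052, 0.0]
wrist_force: [-0.0, 1.0, -0.1]
grip_width: 1.001
gripper_force: 0.0
```

```bash
sed -i 's/,yellow=((18,130,40),(34,255,255))/,yellow=((18,130,70),(34,255,255))/; s/        k,l,st,_=cv2/        m[235:]=0\n        k,l,st,_=cv2/' h.py; python3 - <<'E'
from h import *
cv2.imwrite("pics/w2.png",find())
E
```

```text
tcp [0.4415 0.0106 0.1728] yaw -5.92 z [ 0. -0. -1.]
green 4481 [0.464  0.1427] [0.054 0.11 ] 84.0 tool cm [  0.88 -13.37  -0.  ]
yellow 4169 [0.4414 0.0132] [0.053 0.11 ] 84.0 tool cm [-0.03 -0.25 -0.  ]
blue 4453 [ 0.4281 -0.1243] [0.055 0.112] 84.0 tool cm [ 0.06 13.56  0.  ]
```

View pics/w2.png

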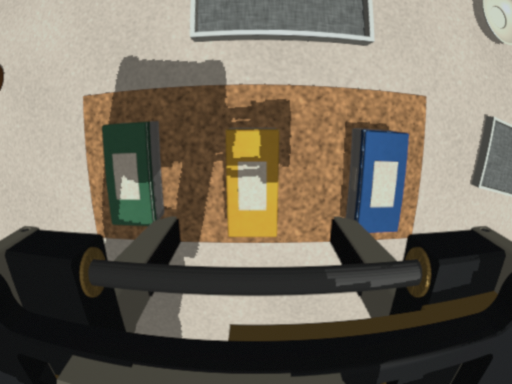

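Blue stands upright again at (382,180). Yellow at (252,183) is centred to within 2.5 mm. Next I'll grip it and rock it.

Emit:
move_arm([
  [[0,0,0],[0,-0.25,3.0],1],
  [[0,0,0],[0,0,3.5],1],
  [[0,0,0],[0,0,3.5],1],
  [[0,0,0],[0,0,3.0],1],
  [[0,0,0],[0,0,1.5],1],
  [[0,0,0],[0,0,1.0],1],
  [[0,0,0],[0,0,0.5],1],
  [[0,0,0],[0,0,0],1],
  [[0,0,0],[0,0,0],0.4],
  [[0,0,0],[0,0,0],0.4],
  [[0,0,0],[0,0,0],0.4],
  [[0,0,0],[0,0,0],0.4],
  [[0,0,0],[0,0,0],0.4],
  [[0,0,0],[0,0,0],0.4],
  [[0,0,0],[0,0,0],0.4],
])

```text
clock: 10.33
eef_pos: [0.4422, 0.0119, 0.013]
orientation: [-0.0, 0.999, -0.054, 0.0]
wrist_force: [0.2, 1.1, 2.2]
grip_width: 0.56
gripper_force: 45.0
```

Emit:
move_arm([
  [[0,0,0],[0,0,-1.0],0.4],
  [[0,0,0],[0,0,-2.0],0.4],
  [[0,0,0],[0,0,-3.0],0.4],
  [[0,0,0],[0,0,-3.0],0.4],
  [[0,0,0],[0,0,-3.0],0.4],
  [[0,0,0],[0,0,-2.0],0.4],
  [[0,5.0,0],[0,0,0],0.4],
  [[0,6.0,0],[0,0,0],0.4],
  [[0,6.0,0],[0,0,0],0.4],
  [[0,6.0,0],[0,0,0],0.4],
  [[0,5.0,0],[0,0,0],0.4],
  [[0,0,0],[0,0,0],0.4],
  [[0,0,0],[0,0,0],0.4],
  [[0,0,0],[0,0,0],0.4],
  [[0,0,0],[0,0,0],0.4],
  [[0,0,0],[0,0,0],0.4],
  [[0,0,0],[0,0,0],0.4],
])

```text
clock: 11.75
eef_pos: [0.443, 0.0114, 0.153]
orientation: [0.013, 0.969, -0.052, 0.241]
wrist_force: [0.1, 0.3, -4.0]
grip_width: 0.556
gripper_force: 45.0
```

Emit:
move_arm([
  [[0,-5.0,0],[0,0,0],0.4],
  [[0,-6.0,0],[0,0,0],0.4],
  [[0,-6.0,0],[0,0,0],0.4],
  [[0,-6.0,0],[0,0,0],0.4],
  [[0,-5.0,0],[0,0,0],0.4],
  [[0,0,0],[0,0,0],0.4],
  [[0,0,0],[0,0,0],0.4],
  [[0,0,0],[0,0,0],0.4],
  [[0,0,0],[0,0,0],0.4],
])

```text
clock: 12.5
eef_pos: [0.4409, 0.012, 0.1524]
orientation: [-0.0, 0.999, -0.054, 0.0]
wrist_force: [-0.4, -0.2, -3.6]
grip_width: 0.559
gripper_force: 45.0
```

```bash
python3 -c "
from h import *
tq()"
```

```text
12.5 p [0.4409 0.012  0.1524] F [-0.41 -0.17 -3.64] T tool [0.011 0.018 0.028] z [ 0.001  0.    -1.   ] 0.5586168292376194 q [-0.23  0.12  1.88  0.    1.14  1.45]
```

Emit:
move_arm([
  [[0,-5.0,0],[0,0,0],0.4],
  [[0,-6.0,0],[0,0,0],0.4],
  [[0,-6.0,0],[0,0,0],0.4],
  [[0,-6.0,0],[0,0,0],0.4],
  [[0,-5.0,0],[0,0,0],0.4],
  [[0,0,0],[0,0,0],0.4],
  [[0,0,0],[0,0,0],0.4],
  [[0,0,0],[0,0,0],0.4],
  [[0,0,0],[0,0,0],0.4],
  [[0,0,0],[0,0,0],0.4],
  [[0,0,0],[0,0,0],0.4],
  [[0,5.0,0],[0,0,0],0.4],
  [[0,6.0,0],[0,0,0],0.4],
  [[0,6.0,0],[0,0,0],0.4],
  [[0,6.0,0],[0,0,0],0.4],
  [[0,5.0,0],[0,0,0],0.4],
  [[0,0,0],[0,0,0],0.4],
  [[0,0,0],[0,0,0],0.4],
  [[0,0,0],[0,0,0],0.4],
  [[0,0,0],[0,0,0],0.4],
])

```text
clock: 14.17
eef_pos: [0.443, 0.0113, 0.1529]
orientation: [0.0, 0.999, -0.054, -0.0]
wrist_force: [0.3, 0.6, -3.8]
grip_width: 0.557
gripper_force: 45.0
```

```bash
python3 -c "
from h import *
tq()"
```

```text
14.1667 p [0.443  0.0113 0.1529] F [ 0.29  0.59 -3.84] T tool [ 0.06  -0.065 -0.032] z [-0.001  0.    -1.   ] 0.557442542723248 q [-0.23  0.13  1.87 -0.    1.14  1.45]
```

The change of 0.08 N m is ambiguous given the noise. I'll average several readings on each side, using camera calls to let time pass.

```bash
cat >> h.py <<'E'
def avg(n=10):
    L=[]
    for _ in range(n):
        imaging.capture("top"); s,R,p=tool(); L.append(R.T@s["ft_torque"])
    L=np.array(L); print(s["clock"],"mean",L.mean(0).round(3),"sd",L.std(0).round(3),"y",L[:,1].round(3))
E
python3 -c "
from h import *
avg()"
```

```text
14.6667 mean [ 0.04  -0.021 -0.01 ] sd [0.031 0.02  0.035] y [-0.006 -0.023 -0.021 -0.066 -0.009 -0.025 -0.026 -0.044  0.004  0.002]
```

Emit:
move_arm([
  [[0,5.0,0],[0,0,0],0.4],
  [[0,6.0,0],[0,0,0],0.4],
  [[0,6.0,0],[0,0,0],0.4],
  [[0,6.0,0],[0,0,0],0.4],
  [[0,5.0,0],[0,0,0],0.4],
  [[0,0,0],[0,0,0],0.4],
  [[0,0,0],[0,0,0],0.4],
  [[0,0,0],[0,0,0],0.4],
  [[0,0,0],[0,0,0],0.4],
  [[0,0,0],[0,0,0],0.4],
  [[0,0,0],[0,0,0],0.4],
  [[0,-5.0,0],[0,0,0],0.4],
  [[0,-6.0,0],[0,0,0],0.4],
  [[0,-6.0,0],[0,0,0],0.4],
  [[0,-6.0,0],[0,0,0],0.4],
  [[0,-5.0,0],[0,0,0],0.4],
  [[0,0,0],[0,0,0],0.4],
  [[0,0,0],[0,0,0],0.4],
  [[0,0,0],[0,0,0],0.4],
  [[0,0,0],[0,0,0],0.4],
])

```text
clock: 16.33
eef_pos: [0.4409, 0.012, 0.1524]
orientation: [-0.0, 0.999, -0.054, 0.0]
wrist_force: [-0.1, -0.2, -4.4]
grip_width: 0.557
gripper_force: 45.0
```

```bash
python3 -c "
from h import *
avg()"
```

```text
16.8333 mean [0.047 0.042 0.011] sd [0.022 0.03  0.016] y [-0.004  0.08   0.072  0.016  0.026  0.027  0.064  0.015  0.085  0.034]
```

Emit:
move_arm([
  [[0,-5.0,0],[0,0,0],0.4],
  [[0,-6.0,0],[0,0,0],0.4],
  [[0,-6.0,0],[0,0,0],0.4],
  [[0,-6.0,0],[0,0,0],0.4],
  [[0,-5.0,0],[0,0,0],0.4],
  [[0,0,0],[0,0,0],0.4],
  [[0,0,0],[0,0,0],0.4],
  [[0,0,0],[0,0,0],0.4],
  [[0,0,0],[0,0,0],0.4],
  [[0,0,0],[0,0,0],0.4],
  [[0,5.0,0],[0,0,0],0.4],
  [[0,5.0,0],[0,0,0],0.4],
  [[0,5.0,0],[0,0,0],0.4],
  [[0,4.0,0],[0,0,0],0.4],
  [[0,3.0,0],[0,0,0],0.4],
  [[0,2.0,0],[0,0,0],0.4],
  [[0,2.0,0],[0,0,0],0.4],
  [[0,1.0,0],[0,0,0],0.4],
  [[0,0.5,0],[0,0,0],0.4],
  [[0,0.0,0],[0,0,0],0.4],
])

```text
clock: 18.5
eef_pos: [0.4413, 0.0118, 0.1532]
orientation: [-0.0, 0.999, -0.054, -0.004]
wrist_force: [0.1, 0.1, -3.3]
grip_width: 0.554
gripper_force: 45.0
```

```bash
python3 -c "
from h import *
tq();avg(16)"
```

```text
18.5 p [0.4413 0.0118 0.1532] F [ 0.06  0.13 -3.33] T tool [ 0.069 -0.09   0.008] z [-0.008  0.001 -1.   ] 0.5543311534337533 q [-0.23  0.13  1.87 -0.    1.15  1.45]
19.3 mean [ 0.04  -0.059 -0.01 ] sd [0.022 0.025 0.031] y [-0.003 -0.073 -0.065 -0.039 -0.028 -0.042 -0.059 -0.07  -0.062 -0.097
 -0.104 -0.078 -0.064 -0.033 -0.05  -0.082]
```

Emit:
move_arm([
  [[0,5.5,0],[0,0,0],0.4],
  [[0,6.0,0],[0,0,0],0.4],
  [[0,6.0,0],[0,0,0],0.4],
  [[0,6.0,0],[0,0,0],0.4],
  [[0,5.0,0],[0,0,0],0.4],
  [[0,0,0],[0,0,0],0.4],
  [[0,0,0],[0,0,0],0.4],
  [[0,0,0],[0,0,0],0.4],
  [[0,0,0],[0,0,0],0.4],
  [[0,0,0],[0,0,0],0.4],
  [[0,-5.0,0],[0,0,0],0.4],
  [[0,-5.0,0],[0,0,0],0.4],
  [[0,-5.0,0],[0,0,0],0.4],
  [[0,-4.0,0],[0,0,0],0.4],
  [[0,-3.0,0],[0,0,0],0.4],
  [[0,-2.0,0],[0,0,0],0.4],
  [[0,-2.0,0],[0,0,0],0.4],
  [[0,-1.0,0],[0,0,0],0.4],
  [[0,-0.5,0],[0,0,0],0.4],
  [[0,0,0],[0,0,0],0.4],
])

```text
clock: 20.97
eef_pos: [0.4428, 0.0115, 0.1525]
orientation: [0.0, 0.999, -0.054, 0.004]
wrist_force: [0.4, 0.2, -4.0]
grip_width: 0.559
gripper_force: 45.0
```

```bash
python3 -c "
from h import *
tq();avg(16)"
```

```text
20.9667 p [0.4428 0.0115 0.1525] F [ 0.44  0.16 -4.03] T tool [0.01  0.086 0.007] z [ 0.009 -0.001 -1.   ] 0.5590808754465643 q [-0.23  0.12  1.88  0.    1.13  1.45]
21.7667 mean [0.041 0.067 0.004] sd [0.036 0.036 0.023] y [0.013 0.018 0.059 0.028 0.063 0.142 0.098 0.089 0.118 0.059 0.082 0.09
 0.036 0.021 0.083 0.065]
```

Yellow gives ±0.063 N m, reversing with the tilt, so it rattles. I'll level it and carry it to the big tray.

Emit:
move_arm([
  [[0,-0.5,0],[0,0,0],0.4],
  [[0,0,0],[0.7,0.1,0],0.4],
  [[0,0,0],[1.4,0.2,0],0.4],
  [[0,0,0],[2.0,0.25,0],0.4],
  [[0,0,0],[2.0,0.3,0],0.4],
  [[0,0,0],[2.0,0.3,0],0.4],
  [[0,0,0],[2.0,0.3,0],0.4],
  [[0,0,0],[2.0,0.3,0],0.4],
  [[0,0,0],[2.0,0.3,0],0.4],
  [[0,0,0],[2.0,0.3,0],0.4],
  [[0,0,0],[2.0,0.25,0],0.4],
  [[0,0,0],[2.0,0.2,0],0.4],
  [[0,0,0],[1.3,0.1,0.8],0.4],
  [[0,0,0],[0.7,0.1,1.0],0.4],
  [[0,0,0],[0,0,1.0],0.4],
  [[0,0,0],[0,0,0.5],0.4],
  [[0,0,0],[0,0,0],0.4],
  [[0,0,0],[0,0,0],0.4],
  [[0,0,0],[0,0,0],0.4],
])

```text
clock: 23.35
eef_pos: [0.6581, -0.0416, 0.1202]
orientation: [0.0, 0.999, -0.054, 0.0]
wrist_force: [0.1, 0.4, -3.5]
grip_width: 0.556
gripper_force: 45.0
```

```bash
python3 - <<'E'
from h import *
tq()
a=cv2.resize(imaging.capture("scene")[0][:,:,::-1][120:300,80:430],(770,396)); cv2.imwrite("pics/s3.png",a)
im=imaging.capture("wrist")[0][:,:,::-1]; cv2.imwrite("pics/w3.png",im)
E
```

```text
23.35 p [ 0.6581 -0.0416  0.1202] F [ 0.09  0.36 -3.48] T tool [ 0.079  0.009 -0.006] z [ 0. -0. -1.] 0.5560465452413416 q [-0.23  0.52  1.38  0.    1.23  1.45]
```

View pics/s3.png

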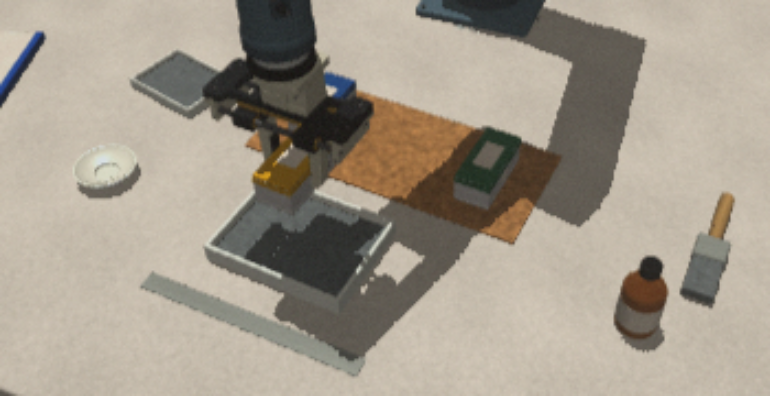

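View pics/w3.png

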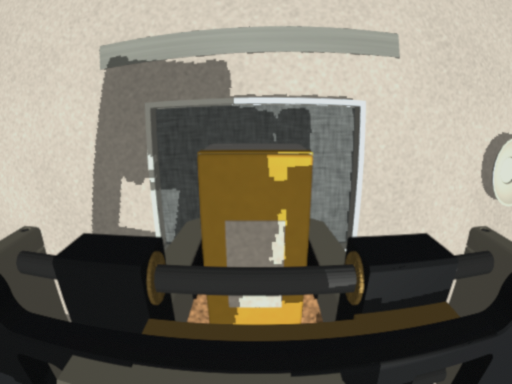

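The scene crop shows yellow held level over the big tray, green upright on the mat, blue on the mat behind the gripper, and the bottle, brush and dish untouched. In the wrist view, the tray's far corners are at (147,104) and (365,100), so I'll check the centring from those.

```bash
python3 - <<'E'
from h import *
s,R,p=tool(); a=wray((147,104),.026,R,p);b=wray((365,100),.026,R,p); print(a,b)
d=(b-a)/np.linalg.norm(b-a); n=np.array([d[1],-d[0],0]); n*=-np.sign(n[0]); c=(a+b)/2+n*.075; print("centre",c,"tool cm",R.T@(c-p)*100)
E
```

```text
[0.74988558 0.04584539 0.026     ] [ 0.73266187 -0.15090051  0.026     ]
centre [ 0.66655948 -0.04598686  0.026     ] tool cm [0.82808695 0.32484675 9.46593925]
```

Averaging both estimates, I'll nudge a few mm toward the tray's middle and let it settle.

Emit:
move_arm([
  [[0,0,0],[0.2,0.1,0],0.4],
  [[0,0,0],[0.3,0.1,0],0.4],
  [[0,0,0],[0,0,0],0.4],
  [[0,0,0],[0,0,0],0.4],
  [[0,0,0],[0,0,0],0.4],
  [[0,0,0],[0,0,0],0.4],
  [[0,0,0],[0,0,0],0.4],
  [[0,0,0],[0,0,0],0.4],
  [[0,0,0],[0,0,0],0.4],
  [[0,0,0],[0,0,0],0.4],
])

```text
clock: 24.28
eef_pos: [0.6632, -0.0444, 0.1196]
orientation: [-0.0, 0.999, -0.054, -0.0]
wrist_force: [-0.1, -0.4, -3.2]
grip_width: 0.562
gripper_force: 45.0
```

```bash
python3 -c "
from h import *
from workcell import robot
tq(); print(robot.finish_job())"
```

```text
24.2833 p [ 0.6632 -0.0444  0.1196] F [-0.06 -0.43 -3.24] T tool [ 0.076 -0.005  0.   ] z [-0.  0. -1.] 0.5623092151067384 q [-0.23  0.53  1.37  0.    1.24  1.44]
the job is handed in; nothing more can be done
None
```

The job is handed in at 24.3 s: the yellow tin rattles and is held level and steady about 10 cm above the middle of the larger tray, blue tested tight on a brief check and is back upright on the mat, and green was never lifted.

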